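# Blot the wet flat brush and clip it into the drying rack

### The arm

A 6-joint arm with a two-finger parallel gripper is mounted at the origin on the work surface. World frame = base frame: x ahead of the robot, y to its left, z up, the work surface at z = 0. Lengths are in mm, angles in rad, forces in N, time in s.
With the tool pointing down it reaches from about 400 to 925 mm from the base axis. Payload 12.5 kg.
Tool frame: the origin (TCP) lies between the finger pads; the fingertips stand 19 mm ahead of it and the grasp point (between the pads) is the TCP; z points along the fingers, y is the line along which they close (so a half turn about z gives the same grasp; the last joint's range is limited). The gripper opens to 95 mm and grips with 3 to 60 N. Pads are 20 mm wide; open, the fingers measure 119 mm over their backs; the gripper's body (75 mm by 180 mm) begins 59 mm behind the grasp point.
Start: joints at [1.228, 0.491, 1.559, -0, 1.092, -0.106], TCP at [146.602, 607.579, 233.661] pointing down, gripper open.
Joint ranges: [-3.1, 3.1], [-0.84, 2.19], [0.05, 2.79], [-1.13, 4.28], [0.06, 2.93], [-2.69, 2.69]. Speed limits (rad/s): [2.22, 2.22, 2.79, 3.14, 3.14, 3.14].

### API

Orientations are given as a unit quaternion [x, y, z, w].
In Python, from workcell import readout, optics, job gives the robot as it stands. The module is installed in compiled form; this text tells all that it offers.
- The arm moves only by the tool play_rows, never from a script. Its argument "rows" is a list of rows, each an object with "hand": the closure in counts, from 0 (fully open) to 255 (shut); "dp": the shift along the tool's x, y, z in mm, a list of three; "turn": the turn about the tool's z in rad. A call has 1 to 10 rows; each row shifts and turns the commanded pose from where the row before left it, along the tool's axes as they then stand; what a row does not reach is not made up. A row lasts 1/12 s, in which the tool goes at most 41.7 mm and 7.16 degrees, less where a joint would pass 70% of its speed; a pose out of reach is approached as far as the arm can. A call is refused whole if a number of a shift passes 41.7 or a number of a turn 0.125, either way. A call with a gripper value outside its range is refused whole. The fingers move at their own pace and stop on an object; "newtons" is the grip in N (left out, the last holds). Time passes only in rows, so rows that do not move let the fingers close. It gives the time, the measured TCP pose, the force, the opening and the grip force at its end, in the units of the state.
- readout.get_obs(): the state, without advancing time (a new reading comes with each control period).
- optics.grab_frame(name): name is "scene" or "top" or "wrist"; returns (picture, depth): 420x560x3 uint8, blue, green, red; 420x560 float32, mm along the optical axis (not along the pixel's ray), 0 where there is no reading.
- optics.calibration(name): a dict with "intrinsics" (3x3 intrinsics, pixels), "D" ([k1, k2, p1, p2, k3] as OpenCV has them; the pictures are not rectified), "R" (3x3) and "t" (3): a world point X has camera coordinates R X + t. Camera axes: x right, y down, z forward; pixel columns grow to the right and rows downward; lengths in mm; the calibration is good to about 2 mm. A picture is of the moment at which its call begins: read the wrist's pose just before it. calibration takes no time and is no camera call; for the wrist camera it gives the pose at the moment of the call.
- job.job_done(): hands the job in; it is judged then, once.
The state is a dict: "time_s": time; "joint_positions": joint angles; "qvel": joint speeds; "tau": joint torques, N m; "tcp_pos": TCP position; "tcp_rot": TCP orientation; "ft_force": force on the tool from outside, world axes, zero at the start; "ft_torque": the same for the moment, N m; "gripper_width": finger opening in mm; "grasp_force": force on a finger pad.
Only numpy, scipy, OpenCV 4.12 (cv2) and the standard library are available. Lean on these libraries where they do the work, as an engineer would, in place of code of your own. Each camera call takes 0.05 s, during which the arm holds its last target. There are 200 camera calls.

### The job

The flat brush with the round wooden handle has been left standing on its bristles in the slotted stand. Take it out, lay it down flat on the white blotting board and let go of it there for a moment, then take it again by the middle of its handle and snap it sideways, straight down, into the free pair of spring clips on the drying rack, until the handle is fully home in both clips, the middle of the handle midway between them and the bristles out over the white drip dish. Leave everything else as it is.

Things in the scene. Friction and masses are not known exactly. Their poses are not given: they have to be found in the camera images.
- brush: The flat brush, 240 mm long, about 60 g, at first upright on its bristles in a slot of the stand, leaning up to 3 degrees. Origin: middle of the bristle end; z towards the handle end, y across the head's width, x its thickness. Black bristles z 0-45 (36 wide, 12 thick), steel ferrule z 45-75 (38 wide, 16 thick), round wooden handle 14 mm thick z 75-240. Lying flat, its axis is about 8 mm up; it does not roll.
- handle_mid (a point): Point on the brush's handle axis 160 mm from the bristle end: the place to hold it for clipping, and the point that belongs midway between the two clips. Axes as the brush's.
- handle_low (a point): Point on the handle axis 115 mm from the bristle end, belongs in the clip next to the dish.
- handle_high (a point): Point on the handle axis 205 mm from the bristle end, belongs in the other clip.
- stand: Fixed grey stand, 165 (x) by 75 (y) by 90 mm high, origin at the centre of its underside. Slots 19.5 (x) by 42 (y) mm, 75 deep (floor 15 mm above the table) at x = -50, 0, +50 mm hold in any order the flat brush (the tallest), the foam brush and the paddle. It is left or right of the board, the rack on the other side.
- blotter: Fixed white blotting board, 260 (x) by 160 (y) by 4 mm thick, flat on the table between stand and rack; origin at the centre of its underside.
- rack: Fixed drying rack, origin at the centre of its underside. Base plate 118 (x) by 205 (y) by 8 mm; on it two wooden rails along y at x = -45 and +45, tops 22 mm above the table, carry the clips. Three places at y = -75, 0, +75 mm, two of them taken; each holds a handle level along x in two clips, bristles to +x. Between the two clips of a place 80 mm are clear above the base plate.
- dish: Fixed white drip dish of the free place. Its origin is not in the dish but at table height midway between the free place's two clips, 45 mm below seat; its axes are the rack's. The dish is 84 (x) by 60 (y) by 10 mm high, its centre 118 mm to +x of the origin.
- seat (a point): Where handle_mid belongs: midway between the free place's two clips, 45 mm above the table; x is the handle's direction, bristles to +x.
- seat_near_dish (a point): Middle of the free place's clip next to the dish, 45 mm to +x of the seat, where handle_low belongs. A clip, 10 mm long in x, is two sprung steel jaws open upwards: flared lips, tops 63 mm above the table and about 35 mm apart, and 51 mm above the table a narrowest gap of 10 mm.
- seat_far (a point): Middle of the free place's other clip (45 mm to -x), where handle_high belongs. Pressed down, the handle spreads the slick jaws and snaps past them on to a stop, its axis then 45 mm above the table, with up to 2 mm of side play. Both clips together take about 10 N to press in and then pull the handle down themselves.
- park_a: Bystander: narrower flat brush already clipped in the rack. Origin on its handle axis midway between its clips, x towards its bristles; 239 mm long, handle 14 mm in diameter, head 26 mm wide.
- park_b: Bystander: round brush already clipped in the rack. Origin and axes as park_a; head up to 22 mm in diameter.
- foam: Bystander in the stand: grey foam brush, 165 mm high, with a 10 mm stick; origin at its foot, z up.
- paddle: Bystander in the stand: flat wooden paddle 15 by 38 by 150 mm high; origin at its foot, z up.
- ink: Bystander: amber ink jar, 64 mm in diameter, 90 mm high; origin at its foot.
- tape: Bystander: brown roll of tape lying flat, 90 mm in diameter, 24 mm high; origin at its underside.
- beaker: Bystander: white open beaker, 80 mm in diameter at the rim, 100 mm high; origin at its foot.
- pad: Bystander: white sponge block 90 by 60 by 28 mm; origin at its underside.
Mind the look-alikes: they are no part of the job. What is shaped like the brush but turquoise is not meant.

How it is judged:
By the outcome, as a careful person would: the job done as asked, in the order asked, and still so for the second after the job is handed in, with the robot touching nothing.
It also fails if it takes over 58 s, if anything falls off the work surface, if the arm or the gripper's body presses on something with over 40 N, if the wrist force passes 120 N, or if a joint passes its speed limit or range.

## Working session

There is one attempt and no reset: what is moved stays moved. The work goes in short steps, Python scripts to look and compute and a tool call to move; the robot and the scene stay as the last step left them, time stands still between calls to the robot, and variables do not carry over. Pictures are saved under pics/ and viewed, at most 10 in all, crops included, and the job is handed in when it is done.

Besides the shell and the picture viewer there is one more tool, called after "Emit:" by a JSON object that holds its "method" and its "body". play_rows: Moves the arm, as the interface text tells. Its arguments: {"type":"object","properties":{"rows":{"type":"array"},"newtons":{"type":"number"}},"required":["rows"]}

```bash
mkdir -p pics
cat > h.py <<'E'
import numpy as np, cv2
from workcell import readout, optics, job
from scipy.spatial.transform import Rotation as Rn
def grab(n):
    o=readout.get_obs(); c=optics.calibration(n); p,d=optics.grab_frame(n)
    return p,d,c,o
def cloud(d,c):
    h,w=d.shape; u,v=np.meshgrid(np.arange(w),np.arange(h))
    pts=np.stack([u,v],-1).reshape(-1,1,2).astype(np.float64)
    n=cv2.undistortPoints(pts,np.array(c['intrinsics'],float),np.array(c['D'],float)).reshape(h,w,2)
    X=np.dstack([n[...,0]*d,n[...,1]*d,d])
    W=(X-np.array(c['t']))@np.array(c['R'])
    W[d<=0]=np.nan
    return W
def proj(P,c):
    return cv2.projectPoints(np.array(P,float).reshape(-1,1,3),cv2.Rodrigues(np.array(c['R'],float))[0],np.array(c['t'],float),np.array(c['intrinsics'],float),np.array(c['D'],float))[0].reshape(-1,2)
E
python3 - <<'E'
from h import *
P=[]
for n in('scene','top'):
    p,d,c,o=grab(n); W=cloud(d,c); np.savez(f'{n}.npz',p=p,d=d,W=W)
    P.append(p); print(n,np.array(c['R']).round(2).tolist(),np.array(c['t']).round(0))
    cv2.imwrite(f'pics/{n}.png',p)
print(o)
E
```

```text
scene [[-0.37, 0.93, -0.02], [0.59, 0.22, -0.78], [-0.72, -0.3, -0.63]] [ 177. -225. 1562.]
top [[0.03, -1.0, 0.01], [-0.99, -0.03, -0.12], [0.12, -0.01, -0.99]] [ 20. 569. 920.]
{'time_s': 0.05, 'joint_positions': array([ 1.22840185e+00,  4.91511174e-01,  1.55941985e+00,  1.03381052e-05,
        1.09166886e+00, -1.05577891e-01]), 'qvel': array([ 0.00117521, -0.00140412, -0.00064666, -0.0015218 , -0.00252658,
        0.00065292]), 'tau': array([ 2.30605736e-03, -6.14231515e+01, -2.58915746e+01,  6.94982498e-02,
        4.70023882e-02, -5.10777033e-05]), 'tcp_pos': array([146.52463523, 607.37343284, 233.10198489]), 'tcp_rot': array([ 1.18134148e-01,  9.92997517e-01, -4.90012851e-04, -1.16332480e-04]), 'ft_force': array([-0.18506377, -0.66878277,  0.04380598]), 'ft_torque': array([-0.01373219, -0.04618354,  0.03370594]), 'grasp_force': 0.0, 'gripper_width': 95.2140421143984}
```

View pics/scene.png

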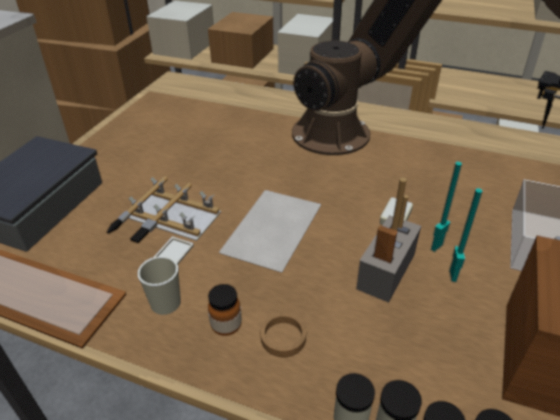

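View pics/top.png

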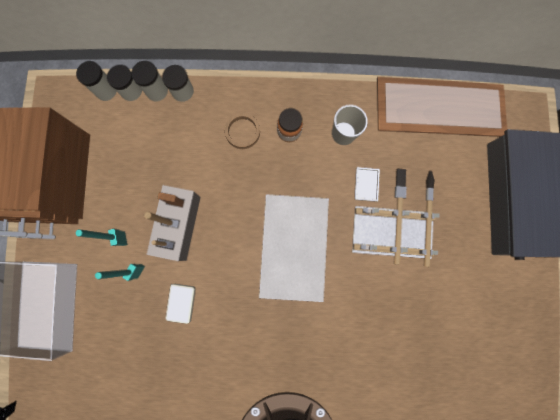

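Scene: the stand is at top px (172,222), the blotter at (295,248) and the rack at (395,232). Its free place is the left one, with clips around x≈365 and the dish at (367,183). Stand candidates in the top view are the paddle (171,198), the tall round stick (158,218) and the foam brush (164,243). The turquoise look-alikes are at (97,235) and (115,273). The tall round-handled one fits the description, which I'll confirm in a crop.

Run:
```python
from h import *
T=np.load('top.npz');S=np.load('scene.npz')
a=cv2.resize(S['p'][160:310,345:465],(480,600),interpolation=cv2.INTER_CUBIC)
b=cv2.resize(T['p'][180:270,135:205],None,fx=4.2,fy=4.2,interpolation=cv2.INTER_CUBIC)
b=cv2.copyMakeBorder(b,0,600-b.shape[0],0,0,cv2.BORDER_CONSTANT)
im=np.hstack([a,b]);cv2.imwrite('pics/stand.png',im)
r=cv2.resize(T['p'][150:275,340:450],None,fx=4.8,fy=4.8,interpolation=cv2.INTER_CUBIC);cv2.imwrite('pics/rack.png',r)
W=T['W'];p=T['p'].astype(int)
def rect(mask,name):
    n,l,s,c=cv2.connectedComponentsWithStats(mask.astype(np.uint8)); i=1+s[1:,4].argmax(); m=l==i
    q=W[m]; q=q[~np.isnan(q[:,0])]; r=cv2.minAreaRect(q[:,:2].astype(np.float32)); print(name,np.round(r[0],1),np.round(r[1],1),round(r[2],2),'z',np.nanmedian(q[:,2]).round(1))
V,U=np.mgrid[:420,:560]
def box(u0,u1,v0,v1): return (U>=u0)&(U<u1)&(V>=v0)&(V<v1)
sat=p.max(2)-p.min(2); br=p.min(2)
rect(box(250,340,180,315)&(sat<35)&(br>110),'blotter')
rect(box(145,205,170,275)&(abs(W[...,2]-90)<5),'standtop')
rect(box(350,382,160,205)&(sat<35)&(br>120),'dish')
rect(box(345,450,200,265)&(abs(W[...,2]-8)<5),'plate')
# tall
for lo,hi in((100,125),(125,145),(145,170),(170,200),(200,230),(230,260)):
    for n,X in(('top',W),('scene',S['W'])):
        q=X[(X[...,2]>lo)&(X[...,2]<hi)&(X[...,0]>400)&(X[...,0]<750)&(X[...,1]>150)&(X[...,1]<500)]
        # cluster
        if len(q)==0: continue
        im=np.zeros((350,350),np.uint8); ij=(q[:,:2]-[400,150]).astype(int); im[ij[:,0],ij[:,1]]=1
        k,l,s,c=cv2.connectedComponentsWithStats(cv2.dilate(im,np.ones((9,9))))
        print(lo,hi,n,[(np.round(q[l[ij[:,0],ij[:,1]]==i].mean(0),0).tolist(),int((l[ij[:,0],ij[:,1]]==i).sum())) for i in range(1,k)])
# clips/handles in rack: points above z
q=W[box(340,450,160,275)&(W[...,2]>40)]
print('rackpts',len(q))
```

```text
blotter [477.2  -6.3] [161.9 263.2] 87.99 z 3.6
standtop [524.2 286.5] [ 77.7 164.7] 80.9 z 89.8
dish [ 644.5 -191.1] [64.3 88.7] 86.65 z 3.1
plate [ 527.2 -208.8] [112.5  84.1] 83.95 z 7.6
100 125 top [([408.0, 375.0, 112.0], 26), ([475.0, 291.0, 113.0], 14), ([487.0, 421.0, 111.0], 28), ([522.0, 281.0, 112.0], 16), ([567.0, 267.0, 112.0], 32)]
100 125 scene [([415.0, 382.0, 112.0], 61), ([483.0, 295.0, 112.0], 39), ([496.0, 426.0, 112.0], 63), ([585.0, 279.0, 113.0], 178)]
125 145 top [([408.0, 375.0, 136.0], 24), ([474.0, 291.0, 133.0], 11), ([486.0, 420.0, 135.0], 22), ([522.0, 281.0, 134.0], 13), ([567.0, 271.0, 135.0], 24)]
125 145 scene [([415.0, 382.0, 135.0], 51), ([482.0, 295.0, 135.0], 34), ([496.0, 426.0, 134.0], 52), ([533.0, 287.0, 137.0], 37), ([585.0, 278.0, 135.0], 147)]
145 170 top [([408.0, 377.0, 159.0], 34), ([475.0, 290.0, 158.0], 16), ([487.0, 421.0, 156.0], 36), ([523.0, 280.0, 158.0], 21), ([571.0, 275.0, 163.0], 145)]
145 170 scene [([415.0, 381.0, 158.0], 53), ([483.0, 295.0, 158.0], 46), ([496.0, 426.0, 157.0], 77), ([533.0, 287.0, 157.0], 67), ([582.0, 278.0, 158.0], 237)]
170 200 top [([407.0, 375.0, 187.0], 36), ([475.0, 294.0, 179.0], 26), ([486.0, 421.0, 184.0], 42), ([523.0, 281.0, 184.0], 24)]
170 200 scene [([415.0, 381.0, 185.0], 75), ([481.0, 294.0, 177.0], 27), ([496.0, 426.0, 185.0], 94), ([533.0, 286.0, 185.0], 85)]
200 230 top [([408.0, 376.0, 216.0], 47), ([486.0, 420.0, 215.0], 51), ([523.0, 281.0, 213.0], 28)]
200 230 scene [([416.0, 381.0, 216.0], 86), ([496.0, 426.0, 215.0], 95), ([533.0, 286.0, 215.0], 88)]
230 260 top [([407.0, 379.0, 238.0], 49), ([487.0, 424.0, 238.0], 49), ([523.0, 284.0, 248.0], 63)]
230 260 scene [([414.0, 381.0, 237.0], 45), ([494.0, 426.0, 236.0], 57), ([532.0, 286.0, 245.0], 95)]
rackpts 1491
```

View pics/stand.png

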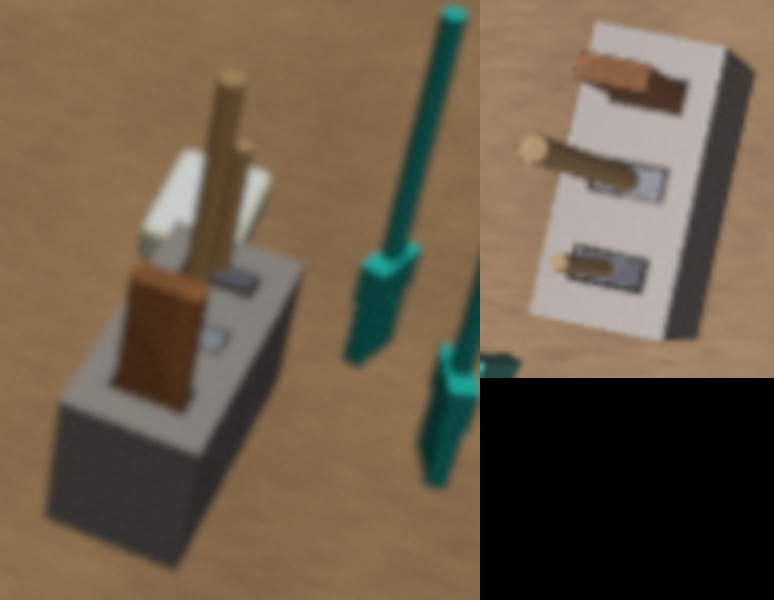

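View pics/rack.png

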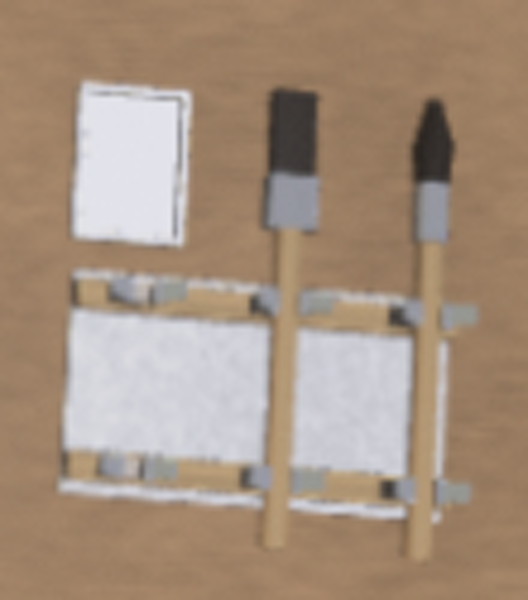

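Confirmed: the middle slot (top px 158,218) holds the tall round wooden handle with the steel ferrule. The 165 mm stick is the foam brush and the flat one is the paddle. The brush axis is at about (526,286), and both cameras agree. The free place is the left one. Moving: up first, then across.

Emit:
{"method": "play_rows", "body": {"rows": [{"hand": 0,"dp": [0,0,-35],"turn": 0},{"hand": 0,"dp": [0,0,-35],"turn": 0},{"hand": 0,"dp": [-30,-15,0],"turn": 0},{"hand": 0,"dp": [-30,-15,0],"turn": 0},{"hand": 0,"dp": [-30,-15,0],"turn": 0},{"hand": 0,"dp": [-30,-15,0],"turn": 0},{"hand": 0,"dp": [-30,-15,0],"turn": 0},{"hand": 0,"dp": [-30,-15,0],"turn": 0},{"hand": 0,"dp": [-30,-15,0],"turn": 0},{"hand": 0,"dp": [-30,-15,0],"turn": 0}], "newtons": 15}}

```text
time_s: 0.93
tcp_pos: [352.7, 433.3, 303.4]
tcp_rot: [0.118, 0.993, -0.0, -0.0]
ft_force: [0.3, -0.2, -0.1]
gripper_width: 94.9
grasp_force: 0.0
```

Emit:
{"method": "play_rows", "body": {"rows": [{"hand": 0,"dp": [-29,-14.6,0],"turn": 0},{"hand": 0,"dp": [-29,-14.6,0],"turn": 0},{"hand": 0,"dp": [-29,-14.6,0],"turn": 0},{"hand": 0,"dp": [-29,-14.6,0],"turn": 0},{"hand": 0,"dp": [-29,-14.6,0],"turn": 0},{"hand": 0,"dp": [-29,-14.6,0],"turn": 0},{"hand": 0,"dp": [-29,-14.6,0],"turn": 0},{"hand": 0,"dp": [0,0,0],"turn": -0.08},{"hand": 0,"dp": [0,0,0],"turn": 0}]}}

```text
time_s: 1.68
tcp_pos: [526.0, 286.3, 302.9]
tcp_rot: [0.078, 0.997, -0.0, -0.001]
ft_force: [-0.8, 0.9, 0.0]
gripper_width: 95.4
grasp_force: 0.0
```

```bash
cat > m.py <<'E'
from h import *
E
python3 - <<'E'
from h import *
p,d,c,o=grab('wrist'); cv2.imwrite('pics/w1.png',p); W=cloud(d,c); np.savez('w1.npz',p=p,W=W)
R=Rn.from_quat(o['tcp_rot']).as_matrix(); print(o['tcp_pos'],R.round(3).tolist())
near=(abs(W[...,0]-526)<30)&(abs(W[...,1]-286)<30)
for lo in range(100,260,20):
    q=W[near&(W[...,2]>lo)&(W[...,2]<lo+20)]
    if len(q): print(lo,len(q),q.mean(0).round(1),q.min(0).round(1),q.max(0).round(1))
E
```

```text
[526.04524315 286.34672139 302.93756408] [[-0.988, 0.155, -0.001], [0.155, 0.988, -0.0], [0.001, -0.001, -1.0]]
100 51 [521.  287.1 110.2] [519.5 280.5 100. ] [525.6 292.9 119.7]
120 63 [521.3 287.1 130.7] [519.3 279.6 120.4] [527.9 293.1 140. ]
140 73 [521.3 287.2 150.2] [519.5 280.1 140.5] [527.4 293.  159.5]
160 91 [521.1 286.9 170.4] [519.5 279.4 160.1] [525.7 292.9 179.9]
180 110 [521.3 287.3 190.5] [519.4 279.3 180.2] [527.1 293.1 199.8]
200 137 [521.2 287.  210.5] [519.4 279.5 200.1] [526.2 292.9 219.9]
220 171 [521.3 287.1 230.5] [519.4 279.3 220.4] [527.7 293.1 239.8]
240 470 [524.6 286.5 252.6] [519.4 279.3 240. ] [532.9 293.1 257. ]
```

View pics/w1.png

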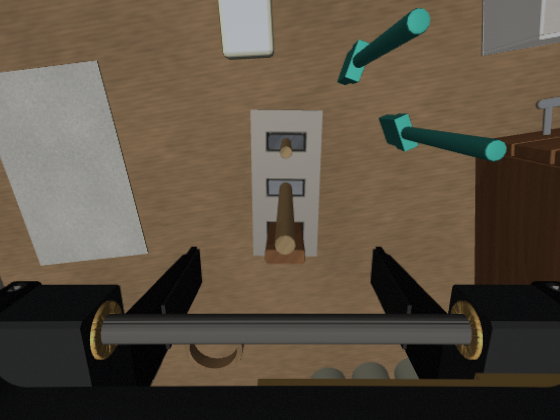

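The wrist view shows the handle top at (285,243), centred between the fingers. The cloud puts its axis at (526,286), upright, top at z≈256. Descend and grip.

Emit:
{"method": "play_rows", "body": {"rows": [{"hand": 0,"dp": [0,0,24],"turn": 0},{"hand": 0,"dp": [0,0,24],"turn": 0},{"hand": 0,"dp": [0,0,24],"turn": 0},{"hand": 100,"dp": [0,0,20],"turn": 0},{"hand": 255,"dp": [0,0,2],"turn": 0},{"hand": 255,"dp": [0,0,0],"turn": 0},{"hand": 255,"dp": [0,0,0],"turn": 0},{"hand": 255,"dp": [0,0,0],"turn": 0},{"hand": 255,"dp": [0,0,0],"turn": 0},{"hand": 255,"dp": [0,0,0],"turn": 0}], "newtons": 15}}

```text
time_s: 2.57
tcp_pos: [525.3, 287.8, 210.6]
tcp_rot: [0.078, 0.997, 0.0, 0.001]
ft_force: [0.4, 1.2, 1.0]
gripper_width: 53.9
grasp_force: 0.0
```

Emit:
{"method": "play_rows", "body": {"rows": [{"hand": 255,"dp": [0,0,0],"turn": 0},{"hand": 255,"dp": [0,0,0],"turn": 0},{"hand": 255,"dp": [0,0,0],"turn": 0},{"hand": 255,"dp": [0,0,0],"turn": 0},{"hand": 255,"dp": [0,0,0],"turn": 0},{"hand": 255,"dp": [0,0,0],"turn": 0},{"hand": 255,"dp": [0,0,0],"turn": 0},{"hand": 255,"dp": [0,0,0],"turn": 0},{"hand": 255,"dp": [0,0,0],"turn": 0},{"hand": 255,"dp": [0,0,0],"turn": 0}]}}

```text
time_s: 3.4
tcp_pos: [525.1, 287.7, 209.6]
tcp_rot: [0.078, 0.997, 0.0, -0.0]
ft_force: [0.1, 0.0, -0.8]
gripper_width: 13.5
grasp_force: 15.0
```

Emit:
{"method": "play_rows", "body": {"rows": [{"hand": 255,"dp": [0,0,-15],"turn": 0},{"hand": 255,"dp": [0,0,-22],"turn": 0},{"hand": 255,"dp": [0,0,-22],"turn": 0},{"hand": 255,"dp": [0,0,-22],"turn": 0},{"hand": 255,"dp": [0,0,-20],"turn": 0},{"hand": 255,"dp": [0,0,0],"turn": -0.05},{"hand": 255,"dp": [0,0,0],"turn": -0.05},{"hand": 255,"dp": [-8,-15,0],"turn": 0},{"hand": 255,"dp": [-9,-28,0],"turn": 0},{"hand": 255,"dp": [-9,-28,0],"turn": 0}]}}

```text
time_s: 4.23
tcp_pos: [547.0, 215.0, 310.5]
tcp_rot: [0.027, 1.0, 0.0, -0.0]
ft_force: [0.5, 0.0, -0.9]
gripper_width: 13.8
grasp_force: 15.0
```

Emit:
{"method": "play_rows", "body": {"rows": [{"hand": 255,"dp": [-9,-28,0],"turn": 0},{"hand": 255,"dp": [-9,-28,0],"turn": 0},{"hand": 255,"dp": [-9,-28,0],"turn": 0},{"hand": 255,"dp": [-9,-28,0],"turn": 0},{"hand": 255,"dp": [-9,-28,0],"turn": 0},{"hand": 255,"dp": [-9,-28,0],"turn": 0},{"hand": 255,"dp": [-9,-28,0],"turn": 0},{"hand": 255,"dp": [0,-24,0],"turn": 0},{"hand": 255,"dp": [0,0,0],"turn": 0}]}}

```text
time_s: 4.98
tcp_pos: [597.6, -11.6, 310.3]
tcp_rot: [0.03, 1.0, -0.0, -0.0]
ft_force: [0.2, 0.5, -0.7]
gripper_width: 13.6
grasp_force: 15.0
```

Run:
```python
from h import *
p,d,c,o=grab('scene'); W=cloud(d,c); x,y,z=o['tcp_pos']; print(o['tcp_pos'],o['ft_force'])
near=(abs(W[...,0]-x)<45)&(abs(W[...,1]-y)<30)
for lo in range(20,int(z)+20,20):
    q=W[near&(W[...,2]>lo)&(W[...,2]<lo+20)]
    if len(q): print(lo,len(q),q.mean(0).round(1),q.min(0).round(1),q.max(0).round(1))
# rack from top
T=np.load('top.npz');W=T['W'];V,U=np.mgrid[:420,:560]
q=W[(U>340)&(U<450)&(V>160)&(V<280)&(W[...,2]>30)&(W[...,2]<75)]
im=np.zeros((260,280),np.uint8); ij=(q[:,:2]-[420,-400]).astype(int); ok=(ij>=0).all(1)&(ij[:,0]<260)&(ij[:,1]<280);q=q[ok];ij=ij[ok]; im[ij[:,0],ij[:,1]]=1
k,l,s,cc=cv2.connectedComponentsWithStats(cv2.dilate(im,np.ones((5,5))))
for i in range(1,k):
    a=q[l[ij[:,0],ij[:,1]]==i]
    if len(a)>3: print(len(a),a.mean(0).round(1),a.min(0).round(0),a.max(0).round(0),np.round(cv2.minAreaRect(a[:,:2].astype(np.float32))[1:][1],2))
```

```text
[597.56014719 -11.59463991 310.31688852] [ 0.1534474   0.47053776 -0.69769859]
100 27 [604.9  -7.7 117.7] [595.3 -25.7 114.8] [608.7   7.9 120. ]
120 119 [605.2  -7.8 129.9] [596.3 -28.8 120.3] [608.3   9.6 139.9]
140 119 [605.4  -7.4 149.6] [597. -29. 140.] [609.7   8.3 159.5]
160 143 [606.8  -7.4 170.5] [595.3 -30.2 160. ] [612.6  10.1 180. ]
180 154 [604.   -8.  188.8] [590.1 -29.9 180. ] [611.4  10.3 199.7]
200 50 [604.7  -8.5 210.5] [597.3 -17.1 200.5] [609.1  -2.9 219.9]
220 58 [604.4  -7.6 230.1] [596.5 -17.7 220.3] [609.6  -2.1 240. ]
240 59 [604.5  -8.3 249.7] [596.7 -16.4 240.2] [608.4  -3.3 259.8]
260 64 [604.2  -7.7 270.7] [595.4 -18.  260.3] [609.   -2.3 279.8]
280 88 [604.7  -8.6 292. ] [586.8 -21.5 281. ] [611.1   3.  299.9]
300 165 [605.6  -7.1 310.3] [589.2 -25.5 300. ] [613.9   6.3 319.7]
320 189 [606.2  -7.6 330.4] [588.5 -28.7 320. ] [613.7   7.8 339.9]
659 [ 551.9 -333.2   50.8] [ 437. -353.   30.] [ 674. -312.   65.] 86.72
743 [ 568.2 -259.7   50.6] [ 441. -278.   30.] [ 676. -237.   65.] 86.58
77 [ 481.5 -182.1   53.1] [ 476. -199.   30.] [ 488. -162.   65.] 0.74
75 [ 568.8 -186.1   51.7] [ 563. -204.   31.] [ 575. -166.   65.] 89.52
```

Emit:
{"method": "play_rows", "body": {"rows": [{"hand": 255,"dp": [0,0,20],"turn": 0},{"hand": 255,"dp": [0,0,25],"turn": 0},{"hand": 255,"dp": [0,0,25],"turn": 0},{"hand": 255,"dp": [0,0,20],"turn": 0},{"hand": 255,"dp": [0,0,10],"turn": 0},{"hand": 255,"dp": [0,0,5],"turn": 0},{"hand": 255,"dp": [0,0,3],"turn": 0},{"hand": 255,"dp": [0,0,3],"turn": 0},{"hand": 255,"dp": [0,0,0],"turn": 0}], "newtons": 8}}

```text
time_s: 5.78
tcp_pos: [597.7, -7.8, 200.1]
tcp_rot: [0.028, 1.0, 0.0, 0.0]
ft_force: [0.2, -0.7, -1.1]
gripper_width: 13.9
grasp_force: 8.0
```

Emit:
{"method": "play_rows", "body": {"rows": [{"hand": 255,"dp": [0,0,2],"turn": 0},{"hand": 255,"dp": [17,0,0.3],"turn": 0},{"hand": 255,"dp": [17,0,1.7],"turn": 0},{"hand": 255,"dp": [16.8,0,3.2],"turn": 0},{"hand": 255,"dp": [16.4,0,4.6],"turn": 0},{"hand": 255,"dp": [16,0,6.1],"turn": 0},{"hand": 255,"dp": [0,0,0],"turn": 0}], "newtons": 4}}

```text
time_s: 6.37
tcp_pos: [512.0, -3.0, 181.8]
tcp_rot: [0.028, 1.0, 0.0, -0.001]
ft_force: [-0.8, -0.1, 1.7]
gripper_width: 13.9
grasp_force: 4.0
```

```bash
cat > b.py <<'E'
from h import *
p,d,c,o=grab('scene'); W=cloud(d,c); print(o['tcp_pos'],o['ft_force'],o['grasp_force'])
cv2.imwrite('pics/s_now.png',cv2.resize(p[150:300,180:380],None,fx=4,fy=4))
near=(W[...,0]>340)&(W[...,0]<680)&(abs(W[...,1]+6)<30)
for lo in [8]+list(range(20,200,20)):
    q=W[near&(W[...,2]>lo)&(W[...,2]<lo+20)]
    if len(q): print(lo,len(q),np.median(q,0).round(1),q.min(0).round(1),q.max(0).round(1))
E
python3 b.py
```

```text
[512.02078506  -2.95669294 181.80790895] [-0.7648045  -0.09929669  1.71513544] 4.0003446489572525
8 136 [598.2  -3.7  18.1] [586.1 -24.    8.3] [604.2  13.5  27.9]
20 149 [592.8  -4.2  30.5] [578.4 -23.9  20.2] [600.5  13.5  39.9]
40 141 [585.3  -2.2  51.5] [568.  -24.3  40.1] [593.2  14.4  59.9]
60 177 [577.3  -1.6  70.9] [560.5 -23.5  60.1] [585.   15.6  79.6]
80 55 [566.7  -2.4  90. ] [556.8  -9.6  80.8] [574.8   3.   99.9]
100 60 [557.9  -1.3 110.9] [549.5 -10.1 100.5] [565.3   4.  120. ]
120 62 [548.2  -0.9 131.5] [539.1  -9.7 120.3] [556.8   4.  139.9]
140 54 [ 5.409e+02 -3.000e-01  1.500e+02] [532.  -8. 140.] [547.6   5.  159.4]
160 112 [527.7   2.5 170.5] [500.5 -16.1 160.2] [541.7  13.8 180. ]
180 136 [523.9   1.5 190.2] [502.6 -17.5 180.2] [529.9  16.4 199.9]
```

It pivots as intended, with the bristle end planted at x≈598. Continue the arc.

Emit:
{"method": "play_rows", "body": {"rows": [{"hand": 255,"dp": [15.4,0,7.4],"turn": 0},{"hand": 255,"dp": [14.6,0,8.7],"turn": 0},{"hand": 255,"dp": [13.9,0,10],"turn": 0},{"hand": 255,"dp": [12.9,0,11.1],"turn": 0},{"hand": 255,"dp": [11.9,0,12.2],"turn": 0},{"hand": 255,"dp": [10.8,0,13.3],"turn": 0},{"hand": 255,"dp": [9.6,0,14.1],"turn": 0},{"hand": 255,"dp": [8.4,0,14.9],"turn": 0},{"hand": 255,"dp": [7,0,15.5],"turn": 0},{"hand": 255,"dp": [0,0,0],"turn": 0}], "newtons": 4}}

```text
time_s: 7.25
tcp_pos: [409.5, 2.7, 73.1]
tcp_rot: [0.029, 1.0, 0.0, -0.001]
ft_force: [-0.0, -0.1, -1.0]
gripper_width: 13.8
grasp_force: 4.0
```

```bash
python3 b.py
```

```text
[409.48772633   2.73750942  73.10012497] [-0.02948182 -0.05149915 -1.00843445] 4.0000176429748535
8 263 [586.1  -1.7  20.4] [533.4 -24.7   9.1] [605.7  15.7  28. ]
20 316 [564.6  -1.6  29.1] [533.4 -22.5  20.1] [594.3  17.1  40. ]
40 192 [528.    1.2  45.5] [398.7 -20.9  40.1] [554.9  16.6  60. ]
60 153 [463.2   5.1  70.4] [399.7 -10.5  60.1] [505.   20.8  80. ]
80 154 [422.7   5.1  89.9] [398.  -12.4  80.1] [456.4  23.   99.9]
100 87 [421.   -2.  107.8] [402.6 -15.  100. ] [427.1  23.9 119.5]
120 41 [436.9  -4.7 136.2] [402.3 -23.5 120.1] [448.7  23.4 139.9]
140 198 [440.5  -6.3 151.2] [412.3 -35.8 140.1] [449.7  23.6 160. ]
160 186 [434.3   2.3 172.7] [391.3 -34.7 160.2] [440.5  23.8 179.9]
180 233 [430.9   0.5 188.5] [389.  -35.9 180.2] [439.9  23.6 199.9]
```

Emit:
{"method": "play_rows", "body": {"rows": [{"hand": 255,"dp": [4,0,14],"turn": 0},{"hand": 255,"dp": [3,0,14],"turn": 0},{"hand": 255,"dp": [1,0,12],"turn": 0},{"hand": 255,"dp": [0,0,4],"turn": 0},{"hand": 255,"dp": [0,0,0],"turn": 0}], "newtons": 3}}

```text
time_s: 7.72
tcp_pos: [403.1, 3.0, 30.5]
tcp_rot: [0.028, 1.0, 0.0, 0.0]
ft_force: [0.3, 0.2, -0.6]
gripper_width: 14.0
grasp_force: 3.0
```

Emit:
{"method": "play_rows", "body": {"rows": [{"hand": 255,"dp": [0,0,3],"turn": 0},{"hand": 255,"dp": [0,0,0],"turn": 0},{"hand": 100,"dp": [0,0,0],"turn": 0},{"hand": 60,"dp": [0,0,0],"turn": 0},{"hand": 60,"dp": [0,0,0],"turn": 0},{"hand": 60,"dp": [0,0,0],"turn": 0},{"hand": 60,"dp": [0,0,0],"turn": 0},{"hand": 60,"dp": [0,0,0],"turn": 0}]}}

```text
time_s: 8.38
tcp_pos: [402.1, 3.2, 27.6]
tcp_rot: [0.028, 1.0, 0.0, 0.0]
ft_force: [0.0, 0.5, -0.2]
gripper_width: 48.4
grasp_force: 0.0
```

Emit:
{"method": "play_rows", "body": {"rows": [{"hand": 0,"dp": [0,0,-20],"turn": 0},{"hand": 0,"dp": [-10,0,-30],"turn": 0},{"hand": 0,"dp": [-25,0,-35],"turn": 0},{"hand": 0,"dp": [0,0,-35],"turn": 0},{"hand": 0,"dp": [0,0,-35],"turn": 0},{"hand": 0,"dp": [0,0,-35],"turn": 0},{"hand": 0,"dp": [0,0,0],"turn": 0},{"hand": 0,"dp": [0,0,0],"turn": 0}]}}

```text
time_s: 9.05
tcp_pos: [436.6, 1.2, 217.9]
tcp_rot: [0.028, 1.0, -0.0, 0.002]
ft_force: [-0.2, 0.3, 0.4]
gripper_width: 94.7
grasp_force: 0.0
```

Run:
```python
from h import *
out=[]
for n in('wrist','top','scene'):
    p,d,c,o=grab(n); W=cloud(d,c); np.savez(n+'2.npz',p=p,W=W); out.append(p)
    if n=='wrist':print(o['tcp_pos'])
    for zl,zh,nm in((9,40,'all'),):
        m=(W[...,2]>zl)&(W[...,2]<zh)&(W[...,0]>340)&(W[...,0]<640)&(abs(W[...,1])<80)
        q=W[m]
        if len(q)<20: print(n,len(q));continue
        v=cv2.fitLine(q[:,:2].astype(np.float32),cv2.DIST_HUBER,0,.01,.01).ravel()
        v[:2]*=np.sign(v[0]); s=(q[:,:2]-v[2:])@v[:2]
        print(n,len(q),'dir',np.degrees(np.arctan2(v[1],v[0])).round(2),'ends',(v[2:]+v[:2]*np.percentile(s,.3)).round(1),(v[2:]+v[:2]*np.percentile(s,99.7)).round(1))
        for a in range(350,620,30):
            k=q[(q[:,0]>a)&(q[:,0]<a+30)]
            if len(k): print('  ',a,np.median(k,0).round(1),k.min(0)[1:].round(1),k.max(0)[1:].round(1))
cv2.imwrite('pics/w2.png',out[0])
```

```text
[436.58899453   1.24213366 217.89715395]
wrist 3363 dir -3.2 ends [366.1   6.1] [590.7  -6.5]
   350 [372.8   5.1  17. ] [-1.8 10.8] [12.3 20.3]
   380 [394.8   4.1  17.1] [-3.7  9.7] [11.6 20. ]
   410 [424.    2.5  17.5] [-4.4 10.2] [10.1 19.7]
   440 [455.1   0.7  17.7] [-6.3 14. ] [ 7.5 20.5]
   470 [485.   -0.9  17.7] [-8.  13.4] [ 5.9 20.6]
   500 [517.7  -4.   17.8] [-21.8   9.4] [ 9.7 21. ]
   530 [543.3  -3.2  20.2] [-23.5   9.2] [14.7 22.6]
   560 [574.8  -6.2  18.8] [-24.5  16.6] [13.1 21.1]
   590 [590.8  -0.9  18.5] [-19.7  17.2] [10.5 19.9]
top 502 dir -3.51 ends [504.   -2.6] [600.9  -8.6]
   500 [519.2  -4.5  17.7] [-43.    9.1] [13.  22.8]
   530 [545.7  -6.3  19.6] [-24.1   9.5] [13.3 24.9]
   560 [575.5  -6.2  18.2] [-79.7   9.3] [11.3 23.4]
   590 [596.4  -5.7  18.2] [-25.7   9.3] [26.7 21.8]
scene 683 dir -3.52 ends [369.2   9.8] [608.1  -4.9]
   350 [374.3   9.1  14.8] [ 1.3 10.2] [15.7 19.4]
   380 [395.    7.4  15.6] [-1.7  9.9] [13.6 18.8]
   410 [425.7   6.3  15.8] [-3.6  9.3] [11.6 21.2]
   440 [455.1   4.8  15.1] [-5.1  9.1] [ 9.5 21.4]
   470 [485.    3.3  15.8] [-6.4  9.5] [ 8.1 20.6]
   500 [5.153e+02 4.000e-01 1.600e+01] [-15.    9.2] [ 6.4 21.2]
   530 [546.8  -1.   18.9] [-21.7   9.2] [17.2 22.3]
   560 [573.9  -2.6  17.2] [-22.9  10. ] [14.7 22.8]
   590 [601.2  -4.3  16.7] [-24.1   9. ] [13.  20.9]
```

View pics/w2.png

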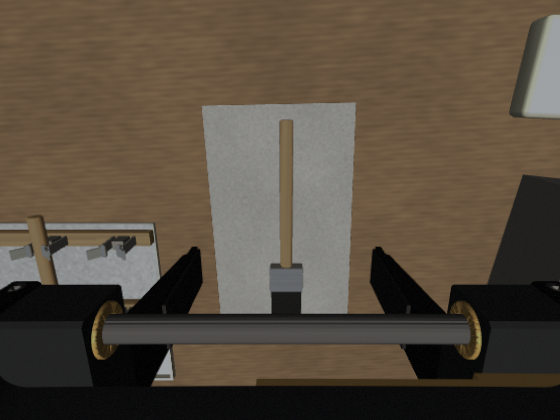

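The brush lies flat on the board, aligned with the tool, its handle from (286,122) to the ferrule at (286,268). A quick check along the axis for handle_mid.

Run:
```python
from h import *
T=np.load('wrist2.npz');W=T['W'];p=T['p'].astype(int)
# colour transitions along the handle column u=286, between wood / steel / blotter
for v in list(range(114,128))+list(range(258,300,2)):
    print(v,p[v,286],W[v,286].round(1),W[v,276].round(1))
```

```text
114 [129 133 133] [360.5   6.5   5.1] [359.9  -3.8   5.7]
115 [130 134 134] [361.5   6.5   5. ] [360.9  -3.9   5.1]
116 [132 136 136] [362.5   6.4   4.3] [361.9  -4.    3.9]
117 [135 139 140] [363.5   6.4   3.5] [362.9  -4.1   3.6]
118 [135 140 140] [364.5   6.3   4.2] [363.9  -4.2   3.6]
119 [104 112 116] [365.4   6.3   7.3] [364.9  -4.2   3.7]
120 [ 78 101 116] [366.    6.2  17.6] [366.   -4.3   3.2]
121 [ 76 105 123] [367.    6.2  18. ] [366.9  -4.3   4.5]
122 [ 76 105 123] [368.    6.1  17.4] [368.   -4.4   4.2]
123 [ 77 105 123] [368.9   6.   18.7] [369.   -4.5   4.3]
124 [ 77 105 123] [369.9   6.   17.7] [370.   -4.5   4.8]
125 [ 76 104 122] [370.9   5.9  18.3] [371.   -4.6   4.1]
126 [ 76 104 122] [371.8   5.9  19.7] [371.9  -4.6   5.6]
127 [ 76 105 123] [372.9   5.8  17.6] [373.1  -4.8   3.1]
258 [ 75 103 120] [517.5  -2.3  19.9] [524.8 -14.6   2.9]
260 [ 75 102 120] [521.1  -2.5  17.5] [527.  -14.8   3.7]
262 [ 74 102 120] [523.   -2.6  18.8] [529.6 -14.9   3.8]
264 [ 75 102 120] [525.5  -2.7  18.8] [nan nan nan]
266 [ 74 101 119] [527.9  -2.9  19.1] [529.  -14.6  15.6]
268 
[... 208 characters left out ...]
7.4 -15.   19.3]
276 [106 102  99] [540.1  -3.5  20.3] [539.3 -15.1  20.4]
278 [106 102  99] [542.7  -3.7  20.2] [542.2 -15.3  19.8]
280 [108 105 101] [545.1  -3.8  20.5] [544.6 -15.4  20.2]
282 [105 101  98] [548.2  -4.   19.6] [547.1 -15.6  20.5]
284 [104 101  98] [551.   -4.2  19.3] [549.9 -15.8  20.1]
286 [106 102  99] [552.5  -4.2  21.3] [552.2 -15.9  20.7]
288 [107 104 100] [555.7  -4.4  20.3] [555.1 -16.1  20.1]
290 [107 104 100] [558.3  -4.6  20.5] [557.7 -16.3  20.2]
292 [34 35 37] [561.9  -4.8  18.8] [561.2 -16.6  18.8]
294 [25 25 26] [564.5  -4.9  18.9] [564.1 -16.8  18.5]
296 [23 24 25] [567.1  -5.   19.1] [566.8 -16.9  18.5]
298 [24 25 25] [570.4  -5.2  18. ] [568.8 -17.   19.6]
```

Emit:
{"method": "play_rows", "body": {"rows": [{"hand": 0,"dp": [-8.4,0,30],"turn": 0},{"hand": 0,"dp": [0,0,35],"turn": 0},{"hand": 60,"dp": [0,0,35],"turn": 0},{"hand": 60,"dp": [0,0,35],"turn": 0},{"hand": 60,"dp": [0,0,30],"turn": 0},{"hand": 60,"dp": [0,0,15],"turn": 0},{"hand": 60,"dp": [0,0,8],"turn": 0},{"hand": 60,"dp": [0,0,0],"turn": 0},{"hand": 60,"dp": [0,0,0],"turn": 0}], "newtons": 40}}

```text
time_s: 9.95
tcp_pos: [444.4, 0.8, 28.2]
tcp_rot: [0.028, 1.0, 0.0, -0.001]
ft_force: [-0.5, -0.6, 0.8]
gripper_width: 72.7
grasp_force: 0.0
```

Run:
```python
from h import *
for i in range(3):
    o=readout.get_obs(); print(o['tcp_pos'],o['tcp_rot'],o['ft_force'],o['gripper_width'])
```

```text
[444.3637055    0.82465608  28.17460304] [ 2.84400499e-02  9.99595241e-01  1.38787727e-04 -7.06730998e-04] [-0.529162   -0.64554264  0.7613607 ] 72.73925315151135
[444.3637055    0.82465608  28.17460304] [ 2.84400499e-02  9.99595241e-01  1.38787727e-04 -7.06730998e-04] [-0.529162   -0.64554264  0.7613607 ] 72.73925315151135
[444.3637055    0.82465608  28.17460304] [ 2.84400499e-02  9.99595241e-01  1.38787727e-04 -7.06730998e-04] [-0.529162   -0.64554264  0.7613607 ] 72.73925315151135
```

Good. A little lower, then grip.

Emit:
{"method": "play_rows", "body": {"rows": [{"hand": 60,"dp": [-0.6,0,2.5],"turn": 0},{"hand": 255,"dp": [0,0,0],"turn": 0},{"hand": 255,"dp": [0,0,0],"turn": 0},{"hand": 255,"dp": [0,0,0],"turn": 0},{"hand": 255,"dp": [0,0,0],"turn": 0},{"hand": 255,"dp": [0,0,0],"turn": 0},{"hand": 255,"dp": [0,0,0],"turn": 0},{"hand": 255,"dp": [0,0,0],"turn": 0},{"hand": 255,"dp": [0,0,0],"turn": 0},{"hand": 255,"dp": [0,0,0],"turn": 0}]}}

```text
time_s: 10.78
tcp_pos: [445.2, 0.8, 25.9]
tcp_rot: [0.028, 1.0, 0.0, -0.0]
ft_force: [-0.6, -0.1, -0.4]
gripper_width: 18.0
grasp_force: 0.0
```

Emit:
{"method": "play_rows", "body": {"rows": [{"hand": 255,"dp": [0,0,0],"turn": 0},{"hand": 255,"dp": [0,0,0],"turn": 0},{"hand": 255,"dp": [0,0,0],"turn": 0},{"hand": 255,"dp": [0,0,0],"turn": 0}]}}

```text
time_s: 11.12
tcp_pos: [445.2, 0.8, 25.9]
tcp_rot: [0.028, 1.0, 0.0, 0.0]
ft_force: [-0.8, -0.5, -0.7]
gripper_width: 13.2
grasp_force: 40.0
```

Emit:
{"method": "play_rows", "body": {"rows": [{"hand": 255,"dp": [0,0,-15],"turn": 0},{"hand": 255,"dp": [0,0,-25],"turn": 0},{"hand": 255,"dp": [0,0,-30],"turn": 0},{"hand": 255,"dp": [-15,-13,-30],"turn": 0},{"hand": 255,"dp": [-20,-17,-25],"turn": 0},{"hand": 255,"dp": [-25,-20,-25],"turn": 0},{"hand": 255,"dp": [-25,-20,-25],"turn": 0},{"hand": 255,"dp": [-20,-20,-20],"turn": 0},{"hand": 255,"dp": [-16,-14,0],"turn": 0},{"hand": 255,"dp": [0,0,0],"turn": 0}]}}

```text
time_s: 11.95
tcp_pos: [562.5, -112.6, 221.7]
tcp_rot: [0.029, 1.0, -0.001, 0.002]
ft_force: [-1.1, -0.0, -1.1]
gripper_width: 13.0
grasp_force: 40.0
```

Emit:
{"method": "play_rows", "body": {"rows": [{"hand": 255,"dp": [0,0,0],"turn": 0},{"hand": 255,"dp": [0,0,0],"turn": 0}]}}

```text
time_s: 12.12
tcp_pos: [559.2, -109.4, 220.2]
tcp_rot: [0.028, 1.0, 0.0, -0.001]
ft_force: [0.6, 0.7, -2.2]
gripper_width: 13.1
grasp_force: 40.0
```

Run:
```python
from h import *
p,d,c,o=grab('wrist'); W=cloud(d,c); np.savez('w3.npz',p=p,W=W); cv2.imwrite('pics/w3.png',p)
print(o['tcp_pos'],o['tcp_rot'],o['gripper_width'])
m=(W[...,2]>30)&(W[...,2]<72)&(W[...,0]>430)&(W[...,0]<700)&(W[...,1]<-150)&(W[...,1]>-380)
n,l,s,cc=cv2.connectedComponentsWithStats(m.astype(np.uint8))
for i in range(1,n):
    q=W[l==i]
    if len(q)>25: print(s[i],np.median(q,0).round(1),q.min(0).round(1),q.max(0).round(1))
# held brush
m=(W[...,2]>170)&(W[...,2]<225)&(W[...,0]<560)
q=W[m];print(len(q))
for a in range(460,560,20):
    k=q[(q[:,0]>a)&(q[:,0]<a+20)]
    if len(k): print(a,np.median(k,0).round(1),k.min(0).round(1),k.max(0).round(1))
```

```text
[ 559.20811329 -109.44811034  220.15536512] [ 2.84161812e-02  9.99595674e-01  3.58317420e-04 -9.38845447e-04] 13.072618304565514
[   7   80   83  232 5120] [ 544.4 -330.7   51.3] [ 440.2 -355.6   30.1] [ 677.6 -310.    65.5]
[  94   81   68  230 5120] [ 564.2 -256.6   51.1] [ 444.8 -278.7   30. ] [ 680.6 -235.    65.2]
[179 114  21  16 249] [ 482.7 -191.2   56.7] [ 476.6 -199.    30. ] [ 489.9 -184.9   65. ]
[201 114  22  16 268] [ 483.8 -172.    54.5] [ 477.4 -186.5   36.5] [ 490.8 -161.1   64.4]
[188 204  18  19 220] [ 571.7 -196.2   56.3] [ 565.8 -204.4   30.2] [ 579.  -190.3   65.7]
[207 204  21  20 295] [ 571.6 -177.1   51.4] [ 566.9 -191.5   30. ] [ 580.5 -166.    64.4]
4825
460 [ 479.7 -105.3  209.2] [ 479.4 -110.3  201.1] [ 480.  -101.7  212.6]
480 [ 489.5 -104.9  211.8] [ 480.  -112.2  205.1] [500.  -97.5 214.8]
500 [ 509.8 -106.1  211.8] [ 500.  -113.5  205.4] [520.  -98.9 214.6]
520 [ 529.5 -107.2  211.9] [ 520.  -114.3  204.3] [540.  -99.8 214.4]
540 [ 549.  -108.4  212.3] [ 540.  -122.5  200.8] [560.  -94.1 225. ]
```

View pics/w3.png

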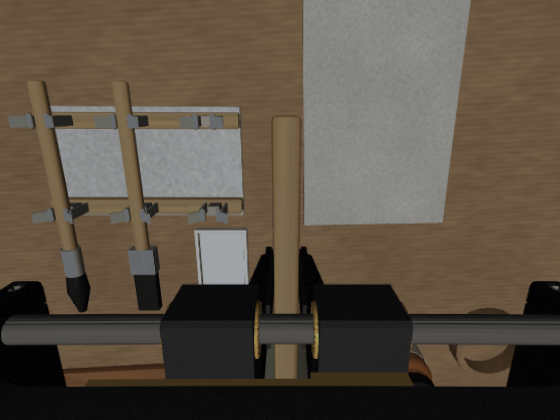

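The clip centres are (483.6,-180) and (573,-185.2), 89.6 mm apart at -3.3°, as they must be, so the seat is at (528.4,-182.6). The held handle's end at x≈479.5 confirms handle_mid is at the TCP. Moving over the clips.

Emit:
{"method": "play_rows", "body": {"rows": [{"hand": 255,"dp": [5,-15,0],"turn": 0},{"hand": 255,"dp": [8,-20,0],"turn": 0},{"hand": 255,"dp": [8,-20,0],"turn": 0},{"hand": 255,"dp": [5.7,-19.8,0],"turn": 0},{"hand": 255,"dp": [0,0,25],"turn": 0},{"hand": 255,"dp": [0,0,30],"turn": 0},{"hand": 255,"dp": [0,0,30],"turn": 0},{"hand": 255,"dp": [0,0,20],"turn": 0},{"hand": 255,"dp": [0,0,10],"turn": 0},{"hand": 255,"dp": [0,0,0],"turn": 0}]}}

```text
time_s: 13.0
tcp_pos: [528.2, -182.1, 104.1]
tcp_rot: [0.028, 1.0, 0.001, -0.002]
ft_force: [0.1, 0.3, 0.4]
gripper_width: 13.1
grasp_force: 40.0
```

Emit:
{"method": "play_rows", "body": {"rows": [{"hand": 255,"dp": [0,0,0],"turn": 0},{"hand": 255,"dp": [0,0,0],"turn": 0},{"hand": 255,"dp": [0,0,0],"turn": 0}]}}

```text
time_s: 13.25
tcp_pos: [529.7, -183.2, 107.3]
tcp_rot: [0.028, 1.0, -0.0, 0.001]
ft_force: [-0.8, 0.2, -0.4]
gripper_width: 13.2
grasp_force: 40.0
```

Run:
```python
from h import *
p,d,c,o=grab('wrist'); W=cloud(d,c); np.savez('w4.npz',p=p,W=W); cv2.imwrite('pics/w4.png',p)
print(o['tcp_pos'],o['tcp_rot'],o['gripper_width'],o['ft_force'])
m=(W[...,2]>66)&(W[...,2]<110)&(W[...,0]<530)&(abs(W[...,1]+182)<15); q=W[m]
for a in range(440,530,15):
    k=q[(q[:,0]>a)&(q[:,0]<a+15)]
    if len(k): print(a,np.median(k,0).round(1),k.min(0).round(1),k.max(0).round(1))
m=(W[...,2]>48)&(W[...,2]<66)&(W[...,0]>470)&(W[...,0]<500)&(W[...,1]<-150)&(W[...,1]>-215);q=W[m];print(len(q),q.min(0),q.max(0))
```

```text
[ 529.72967911 -183.18240087  107.26915041] [ 2.82706736e-02  9.99599736e-01 -3.93950103e-04  9.91133112e-04] 13.24775548535877 [-0.75886433  0.1519941  -0.42735789]
440 [ 452.5 -178.4   98.3] [ 449.9 -185.3   89. ] [ 455.  -171.4  100.9]
455 [ 462.3 -178.8   98.7] [ 455.  -185.9   92.2] [ 470.  -171.5  101.6]
470 [ 477.4 -179.7   98.8] [ 470.  -186.9   92.6] [ 485.  -172.7  101.8]
485 [ 492.5 -180.5   98.7] [ 485.  -187.8   91.7] [ 500.  -173.3  101.4]
500 [ 507.5 -181.4   98.9] [ 500.  -188.4   92.3] [ 515.  -173.9  101.5]
515 [ 519.9 -182.1   99.4] [ 515.  -196.1   88.1] [ 530. -168.  110.]
667 [ 476.20844297 -199.69027508   48.81876732] [ 490.16166433 -161.3210282    64.77033913]
```

View pics/w4.png

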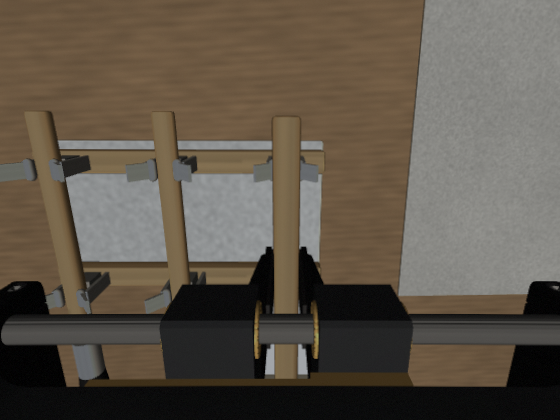

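Centred on the clips. Pressing straight down.

Emit:
{"method": "play_rows", "body": {"rows": [{"hand": 255,"dp": [1,0,15],"turn": 0},{"hand": 255,"dp": [0,0,8],"turn": 0},{"hand": 255,"dp": [0,0,5],"turn": 0},{"hand": 255,"dp": [0,0,5],"turn": 0},{"hand": 255,"dp": [0,0,4],"turn": 0},{"hand": 255,"dp": [0,0,4],"turn": 0},{"hand": 255,"dp": [0,0,3],"turn": 0},{"hand": 255,"dp": [0,0,0],"turn": 0}], "newtons": 55}}

```text
time_s: 13.97
tcp_pos: [528.5, -183.2, 61.6]
tcp_rot: [0.028, 1.0, -0.0, 0.0]
ft_force: [3.0, -1.5, -5.8]
gripper_width: 12.9
grasp_force: 55.0
```

Emit:
{"method": "play_rows", "body": {"rows": [{"hand": 255,"dp": [0,0,1.5],"turn": 0},{"hand": 255,"dp": [0,0,0.5],"turn": 0},{"hand": 255,"dp": [0,0,0],"turn": 0},{"hand": 255,"dp": [0,0,0],"turn": 0}]}}

```text
time_s: 14.3
tcp_pos: [528.1, -183.1, 59.8]
tcp_rot: [0.028, 1.0, 0.0, -0.0]
ft_force: [-0.8, -1.0, -3.4]
gripper_width: 12.5
grasp_force: 55.0
```

```bash
cat > c.py <<'E'
from h import *
p,d,c,o=grab('wrist'); W=cloud(d,c); cv2.imwrite('pics/w5.png',p)
print(o['tcp_pos'],o['gripper_width'],o['ft_force'])
for n,X in(('wrist',W),('scene',cloud(*grab('scene')[1:3])),('top',cloud(*grab('top')[1:3]))):
  m=(X[...,2]>40)&(X[...,2]<110)&(X[...,0]<700)&(X[...,0]>440)&(abs(X[...,1]+183+.057*(X[...,0]-528))<6); q=X[m]
  if len(q)==0: continue
  print(n,q.min(0).round(1),q.max(0).round(1))
  for a in range(440,700,20):
    k=q[(q[:,0]>a)&(q[:,0]<a+20)]
    if len(k)>4: print(a,len(k),np.median(k,0).round(1),'zmax',np.percentile(k[:,2],90).round(1))
E
python3 c.py
```

```text
[ 528.1165578  -183.08607059   59.83920315] 12.507188004306995 [-0.83283546 -0.96983413 -3.44869608]
wrist [ 448.2 -192.7   42.2] [ 598.3 -172.7   97. ]
440 681 [ 454.  -178.8   51.5] zmax 52.8
460 1033 [ 469.7 -179.6   51.8] zmax 52.9
480 937 [ 489.8 -180.8   51.9] zmax 53.1
500 864 [ 509.9 -182.    51.8] zmax 53.1
520 872 [ 529.5 -184.1   52. ] zmax 60.0
540 458 [ 546.4 -184.1   51.9] zmax 53.0
560 232 [ 576.  -185.9   52.4] zmax 53.9
580 470 [ 588.3 -186.4   52. ] zmax 53.0
scene [ 455.9 -197.5   41.2] [ 691.1 -174.7   95. ]
460 7 [ 475.9 -177.9   49.5] zmax 52.3
480 18 [ 487.  -177.5   51. ] zmax 53.4
520 65 [ 532.4 -187.5   65.9] zmax 85.4
540 28 [ 545.1 -183.2   51.1] zmax 70.5
560 25 [ 572.6 -184.7   51.2] zmax 52.5
580 23 [ 589.9 -185.2   49.8] zmax 52.1
600 28 [ 609.  -185.9   51.2] zmax 53.1
620 26 [ 631.6 -188.9   52.6] zmax 54.2
640 37 [ 648.4 -190.8   50.6] zmax 53.6
660 32 [ 669.5 -190.9   50.5] zmax 52.4
680 27 [ 687.6 -192.2   49.4] zmax 52.1
top [ 446.9 -197.2   45.3] [ 685.2 -172.8   56.6]
440 17 [ 451.8 -177.    51.3] zmax 54.4
600 33 [ 611.8 -186.4   52.4] zmax 54.2
620 40 [ 630.5 -188.8   52.6] zmax 55.0
640 39 [ 649.3 -189.2   51.2] zmax 53.5
660 35 [ 671.3 -191.2   52. ] zmax 54.0
680 9 [ 682.3 -191.6   50.2] zmax 51.8
```

The handle's top is at z≈52 along its whole length, so its axis is 45 mm up, level and seated. A last slight press, then release and retreat.

Emit:
{"method": "play_rows", "body": {"rows": [{"hand": 255,"dp": [0,0,1],"turn": 0},{"hand": 255,"dp": [0,0,0],"turn": 0},{"hand": 130,"dp": [0,0,0],"turn": 0},{"hand": 130,"dp": [0,0,0],"turn": 0},{"hand": 130,"dp": [0,0,0],"turn": 0},{"hand": 130,"dp": [0,0,0],"turn": 0},{"hand": 130,"dp": [0,0,0],"turn": 0},{"hand": 130,"dp": [0,0,0],"turn": 0}]}}

```text
time_s: 15.12
tcp_pos: [528.2, -183.0, 58.9]
tcp_rot: [0.028, 1.0, 0.0, -0.0]
ft_force: [-0.2, 0.2, 0.3]
gripper_width: 44.8
grasp_force: 0.0
```

Emit:
{"method": "play_rows", "body": {"rows": [{"hand": 130,"dp": [0,0,-8],"turn": 0},{"hand": 130,"dp": [0,0,-20],"turn": 0},{"hand": 130,"dp": [0,0,-30],"turn": 0},{"hand": 130,"dp": [0,0,-30],"turn": 0},{"hand": 130,"dp": [0,0,-35],"turn": 0},{"hand": 130,"dp": [0,0,-35],"turn": 0},{"hand": 130,"dp": [0,0,0],"turn": 0},{"hand": 130,"dp": [0,0,0],"turn": 0}]}}

```text
time_s: 15.78
tcp_pos: [528.6, -183.2, 219.1]
tcp_rot: [0.028, 1.0, -0.001, 0.002]
ft_force: [-0.7, 0.2, -1.8]
gripper_width: 46.8
grasp_force: 0.0
```

```bash
python3 c.py
```

```text
[ 528.6089433  -183.22549414  219.12283112] 46.779005682555 [-0.72619675  0.15932193 -1.78417932]
wrist [ 448.7 -196.5   45.8] [ 661.9 -173.4   55.6]
440 168 [ 454.2 -179.1   51.4] zmax 52.6
460 269 [ 470.1 -179.7   51.5] zmax 52.8
480 261 [ 489.6 -180.9   51.6] zmax 53.2
500 243 [ 510.  -181.8   51.4] zmax 52.6
520 235 [ 529.8 -183.    51.3] zmax 52.6
540 228 [ 549.9 -184.1   51.3] zmax 52.6
560 219 [ 569.7 -185.2   51.5] zmax 53.1
580 213 [ 590.2 -186.4   51.2] zmax 52.5
600 214 [ 610.5 -187.6   51.8] zmax 53.7
620 183 [ 630.1 -189.2   53.3] zmax 54.2
640 164 [ 650.4 -190.2   51.6] zmax 53.2
660 17 [ 660.9 -190.9   51.2] zmax 52.1
scene [ 452.3 -197.4   40.2] [ 691.2 -172.8   55.8]
440 7 [ 453.6 -174.9   50.8] zmax 52.4
460 19 [ 468.3 -176.8   49.5] zmax 52.9
480 24 [ 489.4 -181.    51.1] zmax 52.6
500 16 [ 508.7 -179.2   50.1] zmax 51.8
520 19 [ 529.  -181.3   50. ] zmax 51.3
540 22 [ 547.6 -182.2   49.5] zmax 51.4
560 25 [ 572.9 -185.5   50.9] zmax 52.9
580 27 [ 588.5 -185.1   49.3] zmax 51.8
600 24 [ 610.4 -185.1   50.6] zmax 52.5
620 31 [ 630.8 -189.7   52.4] zmax 54.3
640 36 [ 648.8 -189.4   50.8] zmax 52.7
660 34 [ 669.6 -190.7   49.9] zmax 51.9
680 29 [ 687.  -192.2   48.4] zmax 51.6
top [ 446.9 -197.5   45.8] [ 685.1 -172.8   57.2]
440 29 [ 451.9 -177.    51.2] zmax 53.0
460 38 [ 470.9 -179.3   51.2] zmax 54.1
480 41 [ 490.1 -181.1   51. ] zmax 53.5
500 26 [ 508.1 -181.4   50.7] zmax 53.1
560 5 [ 569.8 -190.9   53.4] zmax 56.3
600 35 [ 611.9 -189.3   51.3] zmax 53.3
620 40 [ 630.3 -189.1   51.9] zmax 54.4
640 39 [ 651.8 -189.4   49.9] zmax 51.4
660 37 [ 670.2 -191.7   50.2] zmax 52.2
680 8 [ 682.5 -190.8   50.2] zmax 52.5
```

View pics/w5.png

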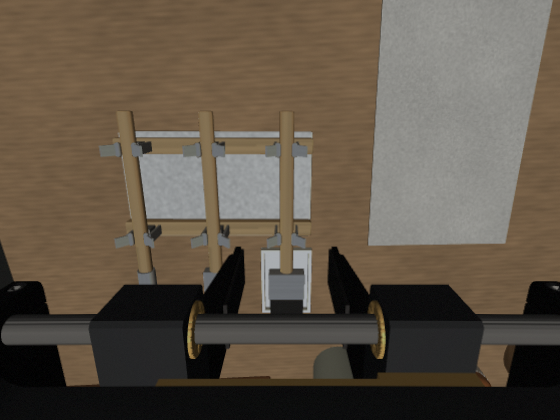

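The wrist view shows the brush level in both clips, at (286,150) and (286,240), with its head over the dish at (286,285). Its axis is at z≈45 and handle_mid is at (528.6,-183). The gripper is clear of everything.

```bash
python3 -c "
from workcell import job
print(job.job_done())"
```

```text
the job is handed in; nothing more can be done
None
```

The brush was laid on the blotter and let go, then taken again by the middle of its handle and snapped into both free clips, bristles over the dish; the job is handed in at about 16 s of robot time, with no verdict returned.

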